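Snap a ferrite sleeve shut with pliers

ROBOT

A 7-joint arm with a two-finger parallel gripper is mounted at the origin on the work surface. World frame = base frame: x ahead of the robot, y to its left, z up, the work surface at z = 0. Lengths are in m, angles in rad, forces in N, time in s.
With the tool pointing down it reaches from about 0.425 to 0.875 m from the base axis. Payload 4.7 kg.
Tool frame: the origin (TCP) lies on the centre line of the jaws, within the pads' length; the fingertips stand 14 mm ahead of it and the grasp point (between the pads) lies 5 mm behind it; z points along the fingers, y is the line along which they close (so a half turn about z gives the same grasp; the last joint's range is limited). The gripper opens to 87 mm and grips with 3 to 60 N. Pads are 19 mm wide; open, the fingers measure 117 mm over their backs; the gripper's body (75 mm by 190 mm) begins 51 mm behind the grasp point.
Start: joints at [-1.145, 0.321, -0.07, 1.45, 0.023, 1.371, -0.057], TCP at [0.26, 0.596, 0.237] pointing down, gripper open.
Joint ranges: [-2.86, 2.86], [-0.3, 2.09], [-1.38, 1.24], [0.06, 2.45], [-1.56, 4.7], [0.09, 2.05], [-2.69, 2.69]. Speed limits (rad/s): [2.57, 2.57, 3.14, 3.14, 3.14, 3.14, 3.14].

INTERFACE

Orientations are given as a rotation vector (axis times angle).
In Python, from bench import * gives the robot as it stands.
- The arm moves only by the shell command python3 -m jog 'ROWS' [FORCE]. ROWS is JSON, a list of rows, each an object of numbers: "claw": the finger opening in mm, from 0 to 87; "dx", "dy", "dz": the shift along the tool's x, y, z in mm; "spin": the turn about the tool's z in degrees. In form: [{"claw": .., "dx": .., "dy": .., "dz": .., "spin": ..}, ...]. A call has 1 to 20 rows; each row is the pose to reach, as a shift and turn from the pose commanded when the call began, along the tool's axes at that moment; what a row does not reach only later rows make up. A row lasts 1/12 s, in which the tool goes at most 41.7 mm and 7.16 degrees, less where a joint would pass 70% of its speed; a pose out of reach is approached as far as the arm can. A call with a gripper value outside its range is refused whole. The fingers move at their own pace and stop on an object; FORCE is the grip in N (left out, the last holds). Time passes only in rows, so rows that repeat a pose let the fingers close. It gives the time, the measured TCP pose, the force, the opening and the grip force at its end, in the units of the state.
- get_state(): the state, without advancing time (a new reading comes with each control period).
- get_image(name): name is "scene" or "top"; returns a dict with "frame" (420x560x3 uint8, red, green, blue), "depth" (420x560 float32, m along the optical axis (not along the pixel's ray), 0 where there is no reading), "K" (3x3 intrinsics, pixels), "T" (4x4, takes a point from camera to world coordinates). Camera axes: x right, y down, z forward; pixel columns grow to the right and rows downward; lengths in m; the calibration is good to about 2 mm. A picture is of the moment at which its call begins.
- close_job(): hands the job in; it is judged then, once.
The state is a dict: "time": time; "joint_positions": joint angles; "qd": joint speeds; "joint_torque": joint torques, N m; "position": TCP position; "tool_rot": TCP orientation; "ft_force": force on the tool from outside, world axes, zero at the start; "torque": the same for the moment, N m; "grip_width": opening from 0.0 (shut) to 1.0 (fully open); "grip_force": force on a finger pad.
Only numpy, scipy, OpenCV 4.12 (cv2) and the standard library are available. Lean on these libraries where they do the work, as an engineer would, in place of code of your own. Each camera call takes 0.05 s, during which the arm holds its last target. There are 200 camera calls.

TASK

Take the red-handled pliers off their black rest by both handles, bring their jaws round the open clip-on ferrite sleeve on the upright tube, and gently squeeze the pliers until the sleeve clicks shut: the ferrite is brittle, so squeeze no harder than the click needs, and close it with the pliers, not with the gripper's fingers. Then lay the pliers back on their rest, pointing along it as before, and let go, leaving everything else on the bench where it is.

Things in the scene. Friction and masses are not known exactly. Their poses are not given: they have to be found in the camera images.
- pliers: the pliers, steel head and red handles, lying flat, 200 mm long, 16 mm thick, 0.19 kg, two crossing legs. Origin on the pivot axis at the underside, z up. x: the line of symmetry from handles to jaws when sprung open (squeeze = 0). The frame belongs to one leg: squeezed by q, the line of symmetry is x turned by -q/2 about z (clockwise from above)
- squeeze (a joint): angle between the pliers' legs: 0 sprung open, 0.40 rad when the jaws are 28 mm apart, stop at 0.53. A spring opens them: about 10 N on each handle (50 mm behind the pivot) when open, 14 N when shut on the sleeve, before any load at the jaws
- pliers_pivot (a point): point on the pliers' pivot axis at mid thickness, 8 mm above the underside; axes of pliers
- pliers_grip (a point): midway between the two handles, 50 mm behind the pivot (true for squeeze = 0), mid thickness. Handles: flat bars 8 mm wide, 16 mm tall, from 30 to 140 mm behind the pivot; gripped here from outside, near the balance point, they measure about 62 mm over all when open, 43 mm when the jaws are shut on the sleeve
- pliers_jaws (a point): midway between the jaw tips (true for squeeze = 0), 52 mm ahead of the pivot, mid thickness. Jaw tips: upright round steel pins of 12 mm diameter, 14 mm tall, 48 mm apart (clear gap) when open. The right-hand pin (-y) is screw-set, up to 4.5 mm farther in or out than this, and is not measured: the gap, and the handle width at the click, differ by as much
- rest: fixed black rubber-topped tool rest, top 25 mm above the bench: a front block 80 x 76 mm (centre at x = -60 mm of its frame) under the pliers' head and a rear bar 24 x 110 mm (centre at x = -190 mm) under the handle ends; between them the handles are free for fingers, over a flat 30 mm wide, 6 mm high aluminium strip
- rest_seat (a point): point in the rest's top plane, x = -75 mm of the rest, where the pliers' pivot lies; x is the direction in which the jaws point
- stand: fixed orange base 80 x 90 x 26 mm, origin under its centre, carrying an upright tube of 12 mm diameter on its axis, reaching 120 mm above the bench. The pliers can come down over the tube and sleeve from above, handles on the stand's -x side, symmetry line along the stand's x, one jaw at +y, one at -y
- sleeve (a point): centre of the dark grey ferrite sleeve on the tube, 70 mm above the bench, axes as the stand. Shut: 28 x 28 mm, 30 mm tall. The -y half is fixed, the +y half hinged about a vertical line at x = 15 mm. A white catch stands out to x = -25 mm, between y = -12 and 6 mm. Squeeze across y with the jaw tips between x = -10 and 4 mm
- flap (a joint): opening angle of the hinged sleeve half: about 0.2 rad open (its front edge then 6 mm farther out), 0 fully shut. Pressing it shut near the centre takes some 16 N at the jaws (some 30 N at the handles, spring included) just before the catch snaps over at about 0.08 rad; then it falls shut and stays. Pushed less far it springs open again
- shell: the hinged half of the sleeve (+y side), dark grey brittle ferrite, 28 x 14 x 30 mm; cracks not far above the force of the click (24 N from the pliers' jaws)
- spare0: bystander: shut spare ferrite sleeve, 28 x 28 x 30 mm, loose
- spare1: bystander: second shut spare ferrite sleeve, loose
- tape: bystander: roll of cream tape, 64 mm diameter, 24 mm high, loose
- driver: bystander: screwdriver with blue handle, loose
- cup: bystander: grey cup, 76 mm diameter, 90 mm high, loose
- jig: bystander: brown-orange block 90 x 60 x 22 mm, loose
Mind the look-alikes: they are no part of the job. There is more than one size of the pliers; the job needs the largest.

How it is judged:
By the outcome, as a careful person would: the job done as asked, in the order asked, and still so for the second after the job is handed in, with the robot touching nothing.
It also fails if it takes over 72 s, if anything falls off the work surface, if the arm or the gripper's body presses on something with over 40 N, if the wrist force passes 120 N, or if a joint passes its speed limit or range.

## Working session

There is one attempt and no reset: what is moved stays moved. The work goes in short steps, Python scripts to look and compute and a shell command to move; the robot and the scene stay as the last step left them, time stands still between calls to the robot, and variables do not carry over. Pictures are saved under pics/ and viewed, at most 10 in all, crops included, and the job is handed in when it is done.

```bash
ls; mkdir -p pics; cat > h.py <<'E'
from bench import *
import numpy as np, cv2
def snap(n,tag):
    d=get_image(n); np.savez(f'{tag}.npz',**d); cv2.imwrite(f'pics/{tag}.png',d['frame'][:,:,::-1]); return d
def ray(d,u,v,z):
    K,T=np.array(d['K']),np.array(d['T']); r=T[:3,:3]@np.linalg.solve(K,[u,v,1]); o=T[:3,3]
    return o+r*(z-o[2])/r[2]
def pt(d,u,v):
    K,T=np.array(d['K']),np.array(d['T']); r=np.linalg.solve(K,[u,v,1])*d['depth'][int(round(v)),int(round(u))]
    return T[:3,:3]@r+T[:3,3]
def cloud(d):
    K,T=np.array(d['K']),np.array(d['T']); h,w=d['depth'].shape
    u,v=np.meshgrid(np.arange(w),np.arange(h)); p=np.stack([(u-K[0,2])/K[0,0],(v-K[1,2])/K[1,1],np.ones_like(u)],-1)*d['depth'][...,None]
    return p@T[:3,:3].T+T[:3,3]
E
python3 - <<'E'
from h import *
np.set_printoptions(precision=4,suppress=True)
a=snap('scene','s1');b=snap('top','t1')
for d in(a,b):print(d['K'],d['T'])
s=get_state();print(s)
cv2.imwrite('pics/both.png',cv2.resize(np.hstack([a['frame'],b['frame']])[:,:,::-1],(800,300)))
E
```

```text
pics
[[414.0169   0.     277.6198]
 [  0.     414.0169 219.52  ]
 [  0.       0.       1.    ]] [[-0.6206  0.5625 -0.5463  1.1757]
 [ 0.7839  0.4302 -0.4476  0.4507]
 [-0.0168 -0.706  -0.708   0.8372]
 [ 0.      0.      0.      1.    ]]
[[395.8695   0.     284.0516]
 [  0.     395.8695 211.2546]
 [  0.       0.       1.    ]] [[-0.0162 -0.9899  0.1407  0.3973]
 [-0.9999  0.0156 -0.0056  0.0064]
 [ 0.0034 -0.1408 -0.99    1.417 ]
 [ 0.      0.      0.      1.    ]]
{'time': 0.1, 'joint_positions': array([-1.1449,  0.3218, -0.0701,  1.4515,  0.0226,  1.3708, -0.0569]), 'qd': array([ 0.0002, -0.0022,  0.0012, -0.0039, -0.0006,  0.0021,  0.0003]), 'joint_torque': array([ -0.0005, -49.2573,  -0.4059, -31.3401,  -0.0641,   0.0394,
         0.0001]), 'position': array([0.26  , 0.5952, 0.2356]), 'tool_rot': array([-0.6421, -3.075 ,  0.0027]), 'ft_force': array([ 0.5914, -0.1031,  0.2218]), 'torque': array([ 0.0284, -0.0108,  0.0269]), 'grip_force': 0.0, 'grip_width': 0.9959042487730096}
```

View pics/s1.png

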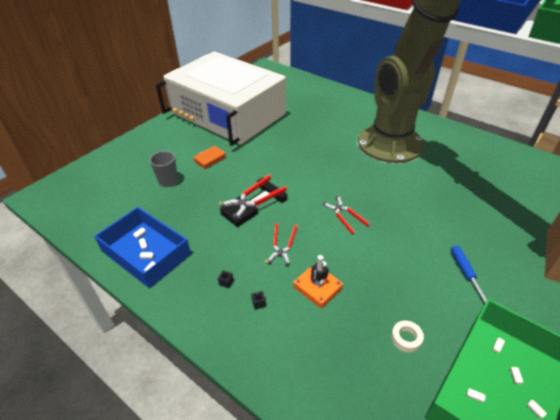

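View pics/t1.png

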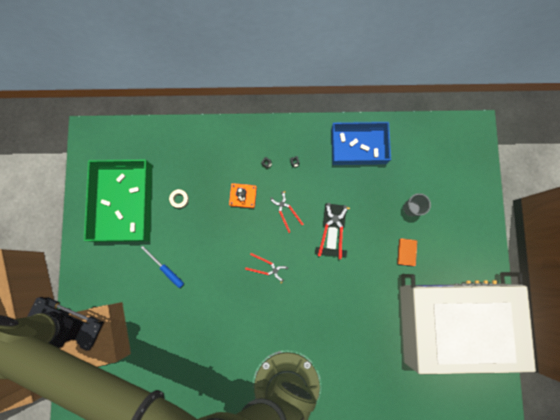

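The scene view shows red-handled pliers on the black rest at about (250,200), with two smaller pairs lying on the bench at (345,212) and (283,245). The stand with the sleeve is at (319,280). In the top view the same things are at (334,232), (287,211), (268,268) and (243,196). Only the pair on the black rest is the largest and on a rest, so that is the one meant. I'll confirm it in an enlarged crop.

```bash
python3 - <<'E'
from h import *
a=np.load('s1.npz');b=np.load('t1.npz')
def cr(d,u,v,w,h):return cv2.resize(d['frame'][v:v+h,u:u+w,::-1],(400,300),interpolation=cv2.INTER_CUBIC)
im=np.vstack([np.hstack([cr(b,290,195,80,60+0),cr(b,220,175,48,36)]),np.hstack([cr(a,210,170,88,66),cr(a,284,245,72,54)])])
cv2.imwrite('pics/crop1.png',im)
E
```

```text
(no output)
```

View pics/crop1.png

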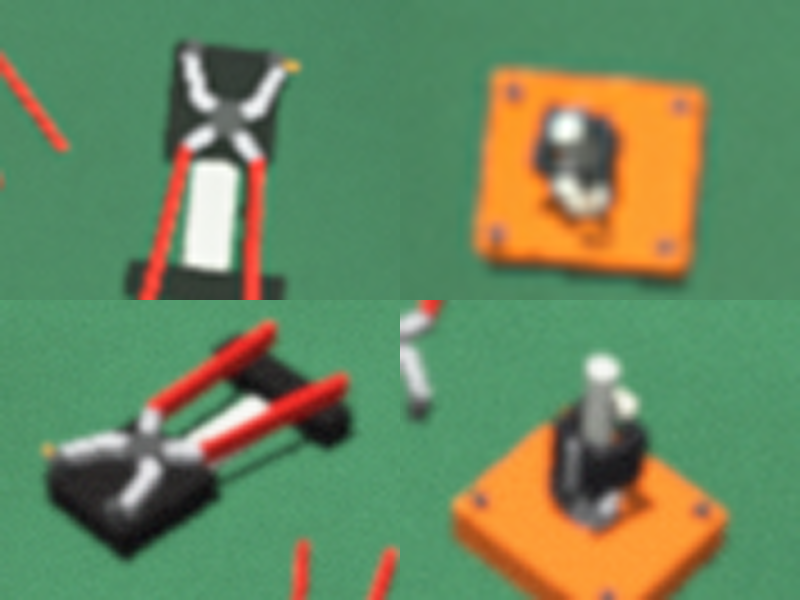

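The crop confirms it: the pliers at top (334,232) are full size, lie on the black rest, and carry the brass set screw on the right jaw. The sleeve's flap and white catch face the robot (the -x side of the stand), and the flap (+y) is on the image left. Now to measure.

```bash
cat > meas.py <<'E'
from h import *
np.set_printoptions(precision=4,suppress=True)
def redlines(d,box,z=0.041,verb=1):
    u0,v0,u1,v1=box; hsv=cv2.cvtColor(d['frame'],cv2.COLOR_RGB2HSV); 
    m=(((hsv[...,0]<5)|(hsv[...,0]>172))&(hsv[...,1]>150)&(hsv[...,2]>90)).astype(np.uint8); k=np.zeros_like(m);k[v0:v1,u0:u1]=1;m*=k
    n,l,s,c=cv2.connectedComponentsWithStats(m); C=cloud(d); out=[]
    for i in np.argsort(-s[1:,4])[:2]+1:
        vv,uu=np.nonzero(l==i); P=np.array([ray(d,u,v,z) for u,v in zip(uu,vv)])[:,:2]
        zs=C[vv,uu,2]
        mu=P.mean(0); w=np.linalg.svd(P-mu)[2][0]; w*=np.sign(w[0]) or 1; t=(P-mu)@w
        out.append((mu,w,t.min(),t.max()))
        if verb: print('comp',s[i],'c',mu,'ang',np.degrees(np.arctan2(w[1],w[0])),'t',t.min(),t.max(),'z med/p90',np.median(zs),np.percentile(zs,90))
    return out
if __name__=='__main__':
    a=dict(np.load('s1.npz'));b=dict(np.load('t1.npz'))
    for nm,d,box in(('scene',a,(205,165,300,230)),('top',b,(310,195,360,270))):
        print(nm); o=redlines(d,box)
        C=cloud(d); hsv=cv2.cvtColor(d['frame'],cv2.COLOR_RGB2HSV)
        rr=(slice(245,310),slice(284,350)) if nm=='scene' else (slice(175,215),slice(222,262))
        H=hsv[rr];P=C[rr]
        org=(H[...,0]>5)&(H[...,0]<20)&(H[...,1]>150)&(H[...,2]>150)&(abs(P[...,2]-.026)<.006)
        Q=P[org]; print('base n',len(Q),'z',np.median(Q[:,2]))
        r=cv2.minAreaRect((Q[:,:2]*1000).astype(np.float32)); print('rect mm',r)
        for lo,hi in((.05,.075),(.078,.09),(.1,.13)):
            s=(P[...,2]>lo)&(P[...,2]<hi); print('stand z',lo,hi,s.sum(),P[s].mean(0),P[s].min(0)[:2],P[s].max(0)[:2])
        # rest + plier head
        rr=(slice(165,235),slice(205,300)) if nm=='scene' else (slice(195,270),slice(310,365))
        H=hsv[rr];P=C[rr]
        blk=(H[...,2]<70)&(P[...,2]>.018)&(P[...,2]<.032); Q=P[blk]; 
        fr=Q[Q[:,0]>0.36]; print('rest n',len(Q),'z',np.median(Q[:,2]),Q.min(0),Q.max(0)); print(cv2.minAreaRect((Q[:,:2]*1000).astype(np.float32)))
        wh=(H[...,1]<60)&(H[...,2]>110)&(P[...,2]<.015); print('strip',wh.sum()); 
        if wh.sum()>3:print(cv2.minAreaRect((P[wh][:,:2]*1000).astype(np.float32)))
        hd=(P[...,2]>.033)&(H[...,1]<110); print('head',hd.sum(),P[hd].mean(0),P[hd].min(0),P[hd].max(0))
E
python3 meas.py
```

```text
scene
comp [255 187  31  18 152] c [ 0.4927 -0.1299] ang -13.372778318908765 t -0.05166459931191719 0.057945842698254486 z med/p90 0.03797139086757889 0.04280885467904848
comp [244 176  26  19 128] c [ 0.4818 -0.1914] ang -3.7274490671014813 t -0.05080223797355583 0.05395486007891964 z med/p90 0.03938884238130147 0.0432476110362645
base n 777 z 0.026939723908612767
rect mm ((659.042724609375, 146.99008178710938), (90.0447769165039, 80.80287170410156), 83.627685546875)
stand z 0.05 0.075 95 [0.6664 0.1516 0.0653] [0.6352 0.1303] [0.6777 0.1669]
stand z 0.078 0.09 125 [0.6627 0.15   0.0844] [0.6344 0.131 ] [0.6762 0.1664]
stand z 0.1 0.13 49 [0.6604 0.1477 0.1139] [0.6528 0.1404] [0.6649 0.1522]
rest n 419 z 0.025406033567208164 [ 0.4415 -0.2189  0.018 ] [ 0.6278 -0.1077  0.0316]
((533.1679077148438, -162.93496704101562), (82.30862426757812, 185.11056518554688), 78.67322540283203)
strip 86
((513.4347534179688, -213.8604736328125), (75.06710815429688, 126.15955352783203), 24.66231918334961)
head 273 [ 0.5884 -0.1667  0.054 ] [ 0.4959 -0.2298  0.033 ] [1.1757 0.4507 0.8372]
top
comp [318
[... 377 characters left out ...]
34375, 145.34671020507812), (89.24568939208984, 80.2579345703125), 83.1397933959961)
stand z 0.05 0.075 25 [0.645  0.1426 0.0669] [0.6296 0.1301] [0.6675 0.1611]
stand z 0.078 0.09 51 [0.6546 0.1457 0.0841] [0.6319 0.131 ] [0.6731 0.1625]
stand z 0.1 0.13 12 [0.6546 0.1441 0.1176] [0.6493 0.139 ] [0.6595 0.1482]
rest n 276 z 0.024548734742081968 [ 0.4338 -0.2137  0.0183] [ 0.615  -0.1107  0.0315]
((527.3756103515625, -170.70657348632812), (103.20681762695312, 177.81578063964844), 83.4485092163086)
strip 211
((538.2056274414062, -183.10879516601562), (45.251869201660156, 154.98806762695312), 70.60370635986328)
head 174 [ 0.5649 -0.1749  0.0861] [ 0.3973 -0.2204  0.0332] [0.6207 0.0064 1.417 ]
```

```bash
cat > go.py <<'E'
from h import *
import sys
from scipy.spatial.transform import Rotation as Ro
# usage: go.py x y z yaw(deg of tool y) ; repeated
s=get_state(); R=Ro.from_rotvec(s['tool_rot']).as_matrix(); p=np.array(s['position'])
yaw=np.degrees(np.arctan2(R[1,1],R[0,1])); print('t',round(s['time'],2),'p',p.round(4),'yaw_y',round(yaw,2),'tilt',R[:,2].round(4),'F',np.round(s['ft_force'],1),'w',round(s['grip_width']*87,1),'gf',round(s['grip_force'],1))
v=list(map(float,sys.argv[1:]))
for i in range(0,len(v),4):
    d=R.T@(np.array(v[i:i+3])-p)*1000; print('dx %.1f dy %.1f dz %.1f spin %.1f'%(*d,yaw-v[i+3]))
E
python3 go.py .52 .3 .2 80.8  .519 -.1677 .15 80.8
```

```text
t 0.1 p [0.26   0.5952 0.2356] yaw_y 66.41 tilt [-6.0e-04 -1.6e-03 -1.0e+00] F [ 0.6 -0.1  0.2] w 86.6 gf 0.0
dx -356.4 dy -166.4 dz 35.9 spin -14.4
dx -542.7 dy -595.4 dz 86.6 spin -14.4
```

```bash
python3 -m jog '[{"claw":87,"dx":-356,"dy":-166,"dz":36,"spin":-14.4},{"claw":87,"dx":-356,"dy":-166,"dz":36,"spin":-14.4},{"claw":87,"dx":-356,"dy":-166,"dz":36,"spin":-14.4},{"claw":87,"dx":-356,"dy":-166,"dz":36,"spin":-14.4},{"claw":87,"dx":-356,"dy":-166,"dz":36,"spin":-14.4},{"claw":87,"dx":-356,"dy":-166,"dz":36,"spin":-14.4},{"claw":87,"dx":-356,"dy":-166,"dz":36,"spin":-14.4},{"claw":87,"dx":-356,"dy":-166,"dz":36,"spin":-14.4},{"claw":87,"dx":-543,"dy":-595,"dz":86,"spin":-14.4},{"claw":87,"dx":-543,"dy":-595,"dz":86,"spin":-14.4},{"claw":87,"dx":-543,"dy":-595,"dz":86,"spin":-14.4},{"claw":87,"dx":-543,"dy":-595,"dz":86,"spin":-14.4},{"claw":87,"dx":-543,"dy":-595,"dz":86,"spin":-14.4},{"claw":87,"dx":-543,"dy":-595,"dz":86,"spin":-14.4},{"claw":87,"dx":-543,"dy":-595,"dz":86,"spin":-14.4},{"claw":87,"dx":-543,"dy":-595,"dz":86,"spin":-14.4},{"claw":87,"dx":-543,"dy":-595,"dz":86,"spin":-14.4},{"claw":87,"dx":-543,"dy":-595,"dz":86,"spin":-14.4},{"claw":87,"dx":-543,"dy":-595,"dz":86,"spin":-14.4},{"claw":87,"dx":-543,"dy":-595,"dz":86,"spin":-14.4}]' 20; python3 go.py .519 -.1677 .15 80.8
```

```text
time: 1.77
position: [0.5177, -0.1497, 0.1523]
tool_rot: [0.251, 3.131, 0.001]
ft_force: [0.8, 0.6, -0.0]
grip_width: 0.999
grip_force: 0.0
t 1.77 p [ 0.5177 -0.1497  0.1523] yaw_y 80.82 tilt [ 1.e-04  3.e-04 -1.e+00] F [ 0.8  0.6 -0. ] w 87.0 gf 0.0
dx -4.2 dy -17.6 dz 2.3 spin 0.0
```

```bash
python3 -m jog '[{"claw":87,"dx":-4,"dy":-17,"dz":40,"spin":0},{"claw":87,"dx":-4,"dy":-17,"dz":78,"spin":0},{"claw":87,"dx":-4,"dy":-17,"dz":78,"spin":0},{"claw":87,"dx":-4,"dy":-17,"dz":78,"spin":0},{"claw":87,"dx":-4,"dy":-17,"dz":78,"spin":0}]'; python3 go.py .519 -.1677 .028 80.8;python3 - <<'E'
from h import *
a=snap('scene','s2');b=snap('top','t2')
def cr(d,u,v,w,h):return cv2.resize(d['frame'][v:v+h,u:u+w,::-1],(400,400),interpolation=cv2.INTER_CUBIC)
cv2.imwrite('pics/c2.png',np.hstack([cr(b,295,195,80,80),cr(a,205,150,90,90)]))
E
```

```text
time: 2.18
position: [0.5203, -0.1647, 0.0758]
tool_rot: [0.25, 3.13, 0.0]
ft_force: [0.4, -0.5, -0.3]
grip_width: 1.003
grip_force: 0.0
t 2.18 p [ 0.5203 -0.1647  0.0758] yaw_y 80.87 tilt [ 0.0012 -0.     -1.    ] F [ 0.4 -0.5 -0.3] w 87.3 gf 0.0
dx 0.9 dy -3.1 dz 47.8 spin 0.1
```

View pics/c2.png

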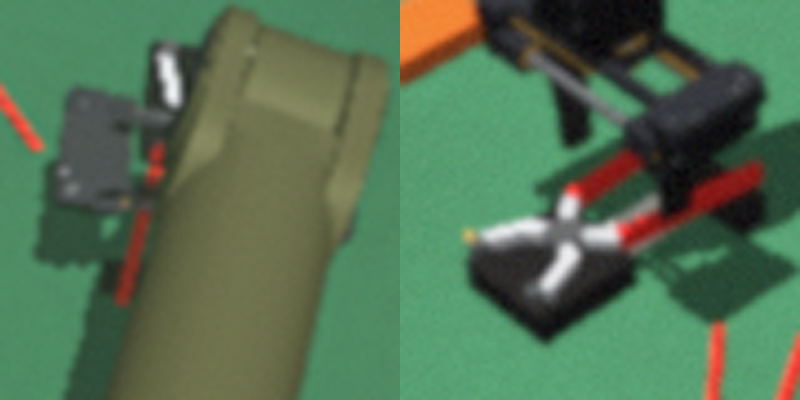

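The picture shows the fingers straddling both handles behind the head: near finger at crop (680,200), far finger at (575,120). I'll descend.

```bash
python3 -m jog '[{"claw":87,"dx":1,"dy":-3,"dz":0,"spin":0},{"claw":87,"dx":1,"dy":-3,"dz":20,"spin":0},{"claw":87,"dx":1,"dy":-3,"dz":35,"spin":0},{"claw":87,"dx":1,"dy":-3,"dz":47,"spin":0},{"claw":87,"dx":1,"dy":-3,"dz":47,"spin":0},{"claw":87,"dx":1,"dy":-3,"dz":47,"spin":0}]' ; python3 go.py .519 -.1677 .028 80.8
```

```text
time: 2.78
position: [0.5179, -0.168, 0.0279]
tool_rot: [-0.251, -3.131, -0.0]
ft_force: [0.3, 0.5, 0.1]
grip_width: 1.001
grip_force: 0.0
t 2.78 p [ 0.5179 -0.168   0.0279] yaw_y 80.83 tilt [-2.e-04  0.e+00 -1.e+00] F [0.3 0.5 0.1] w 87.1 gf 0.0
dx -1.0 dy 0.4 dz -0.1 spin 0.0
```

```bash
python3 -m jog '[{"claw":70},{"claw":66},{"claw":64},{"claw":62},{"claw":62},{"claw":62},{"claw":62}]' 20
```

```text
$[0]: bad value
```

Rows need every field.

```bash
python3 -m jog '[{"claw":72,"dx":0,"dy":0,"dz":0,"spin":0},{"claw":66,"dx":0,"dy":0,"dz":0,"spin":0},{"claw":64,"dx":0,"dy":0,"dz":0,"spin":0},{"claw":63,"dx":0,"dy":0,"dz":0,"spin":0},{"claw":62,"dx":0,"dy":0,"dz":0,"spin":0},{"claw":62,"dx":0,"dy":0,"dz":0,"spin":0},{"claw":62,"dx":0,"dy":0,"dz":0,"spin":0}]' 20
python3 -m jog '[{"claw":60.5,"dx":0,"dy":0,"dz":0,"spin":0},{"claw":59,"dx":0,"dy":0,"dz":0,"spin":0},{"claw":59,"dx":0,"dy":0,"dz":0,"spin":0},{"claw":59,"dx":0,"dy":0,"dz":0,"spin":0}]' 20
```

```text
time: 3.37
position: [0.5181, -0.1688, 0.0282]
tool_rot: [0.252, 3.131, -0.001]
ft_force: [-1.9, -1.6, 4.5]
grip_width: 0.72
grip_force: 10.7
time: 3.7
position: [0.5178, -0.1686, 0.0282]
tool_rot: [-0.252, -3.131, 0.001]
ft_force: [-2.3, -1.3, 6.9]
grip_width: 0.685
grip_force: 12.0
```

```bash
python3 -m jog '[{"claw":59,"dx":0,"dy":0,"dz":-4,"spin":0},{"claw":59,"dx":0,"dy":0,"dz":-12,"spin":0},{"claw":59,"dx":0,"dy":0,"dz":-25,"spin":0},{"claw":59,"dx":0,"dy":0,"dz":-40,"spin":0},{"claw":59,"dx":0,"dy":0,"dz":-60,"spin":0},{"claw":59,"dx":0,"dy":0,"dz":-60,"spin":0},{"claw":59,"dx":0,"dy":0,"dz":-60,"spin":0}]'; cat > pl.py <<'E'
from meas import *
# measure held pliers in scene view: left handle/jaws heights
import sys
a=snap('scene',sys.argv[1]); C=cloud(a)
z=float(sys.argv[2])
v0,v1,u0,u1=map(int,sys.argv[3:7])
o=redlines(a,(u0,v0,u1,v1),z)
E
python3 - <<'E'
from h import *
a=snap('scene','s3')
cv2.imwrite('pics/c3.png',cv2.resize(a['frame'][110:230,190:310,::-1],(600,600),interpolation=cv2.INTER_CUBIC))
E
python3 go.py
```

```text
time: 4.28
position: [0.5187, -0.1677, 0.0884]
tool_rot: [0.251, 3.129, 0.001]
ft_force: [-0.9, -0.2, -2.3]
grip_width: 0.685
grip_force: 9.1
t 4.33 p [ 0.5178 -0.1675  0.0873] yaw_y 80.83 tilt [ 1.e-04  7.e-04 -1.e+00] F [ 0.1  0.5 -2. ] w 59.0 gf 9.1
```

View pics/c3.png

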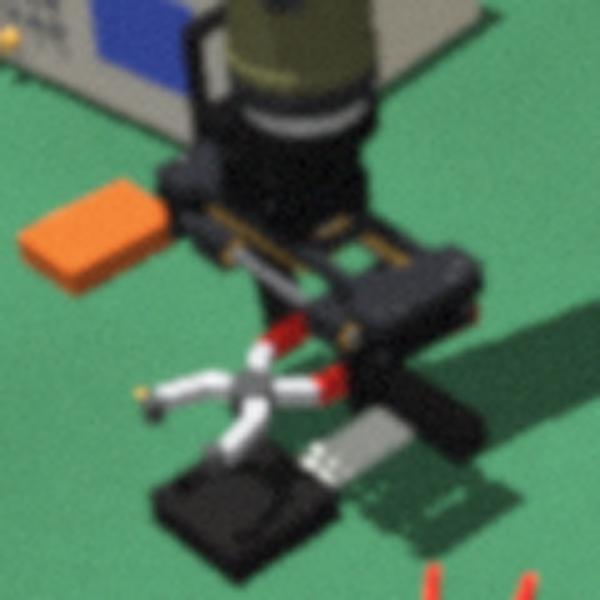

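The pliers are held level: pivot boss at crop (250,387), right pin at (152,405), left pin at (222,452). I'll carry them to above the stand, then measure jaws against tube in the same views.

```bash
python3 - <<'E'
from meas import *
a=dict(np.load('s3.npz'))
f=lambda x,y:(190+x/5,110+y/5)
C=cloud(a)
for n,x,y in(('piv',250,387),('Rpin',155,400),('Lpin',225,450),('Rleg',200,380),('Lleg',245,420),('hl',330,380),('hr',285,335)):
    u,v=f(x,y); k=C[int(v)-1:int(v)+2,int(u)-1:int(u)+2].reshape(-1,3); print(n,pt(a,u,v),'zmax',k[:,2].max(), 'ray .0925',ray(a,u,v,.0925),ray(a,u,v,.1005))
# bare front block top
hsv=cv2.cvtColor(a['frame'],cv2.COLOR_RGB2HSV)
m=(hsv[...,2]<75)&(abs(C[...,2]-.025)<.005); m[:,:215]=0; m[:,265:]=0; m[:196]=0
Q=C[m]; print(len(Q),Q[:,2].mean(),cv2.minAreaRect((Q[:,:2]*1000).astype(np.float32)))
E
python3 go.py .552 .158 .2 83.4
```

```text
piv [ 0.5728 -0.1733  0.1007] zmax 0.10327613572149563 ray .0925 [ 0.5661 -0.1803  0.0925] [ 0.5726 -0.1735  0.1005]
Rpin [ 0.611  -0.2085  0.0992] zmax 0.10268473058054883 ray .0925 [ 0.6059 -0.2145  0.0925] [ 0.612  -0.2074  0.1005]
Lpin [ 0.6166 -0.152   0.0978] zmax 0.1024237153542168 ray .0925 [ 0.6126 -0.1563  0.0925] [ 0.6187 -0.1498  0.1005]
Rleg [ 0.5839 -0.2004  0.0993] zmax 0.10154482420019273 ray .0925 [ 0.5785 -0.2064  0.0925] [ 0.5849 -0.1993  0.1005]
Lleg [ 0.5954 -0.1565  0.1016] zmax 0.10163966432066074 ray .0925 [ 0.5882 -0.164   0.0925] [ 0.5945 -0.1574  0.1005]
hl [ 0.5393 -0.1447  0.0977] zmax 0.10437845044875449 ray .0925 [ 0.5348 -0.1489  0.0925] [ 0.5417 -0.1425  0.1005]
hr [ 0.5218 -0.1934  0.0941] zmax 0.10203355931413405 ray .0925 [ 0.5204 -0.1948  0.0925] [ 0.5274 -0.1878  0.1005]
615 0.025737059280922875 ((683.31298828125, -84.504150390625), (372.1549072265625, 107.1852035522461), 43.39947509765625)
t 4.33 p [ 0.5178 -0.1675  0.0873] yaw_y 80.83 tilt [ 1.e-04  7.e-04 -1.e+00] F [ 0.1  0.5 -2. ] w 59.0 gf 9.1
dx 18.1 dy 326.9 dz -112.4 spin -2.6
```

```bash
python3 go.py .5497 .1584 .17 83.4; python3 -m jog '[{"claw":59,"dx":0,"dy":0,"dz":-25,"spin":0},{"claw":59,"dx":0,"dy":10,"dz":-55,"spin":0},{"claw":59,"dx":4,"dy":35,"dz":-82,"spin":-0.5},{"claw":59,"dx":6,"dy":65,"dz":-82,"spin":-1},{"claw":59,"dx":9,"dy":97,"dz":-82,"spin":-1.5},{"claw":59,"dx":11,"dy":130,"dz":-82,"spin":-2},{"claw":59,"dx":13,"dy":163,"dz":-82,"spin":-2.6},{"claw":59,"dx":15,"dy":196,"dz":-82,"spin":-2.6},{"claw":59,"dx":17,"dy":228,"dz":-82,"spin":-2.6},{"claw":59,"dx":19,"dy":258,"dz":-82,"spin":-2.6},{"claw":59,"dx":20,"dy":285,"dz":-82,"spin":-2.6},{"claw":59,"dx":20,"dy":305,"dz":-82,"spin":-2.6},{"claw":59,"dx":20,"dy":320,"dz":-82,"spin":-2.6},{"claw":59,"dx":20,"dy":326,"dz":-82,"spin":-2.6},{"claw":59,"dx":20,"dy":327,"dz":-82,"spin":-2.6},{"claw":59,"dx":20,"dy":327,"dz":-82,"spin":-2.6},{"claw":59,"dx":20,"dy":327,"dz":-82,"spin":-2.6}]';  python3 go.py .5497 .1584 .17 83.4
python3 - <<'E'
from h import *
a=snap('scene','s4');b=snap('top','t4')
def cr(d,u,v,w,h):return cv2.resize(d['frame'][v:v+h,u:u+w,::-1],(400,400),interpolation=cv2.INTER_CUBIC)
cv2.imwrite('pics/c4.png',np.hstack([cr(b,210,150,64,64),cr(a,280,210,80,80)]))
E
```

```text
t 4.33 p [ 0.5178 -0.1675  0.0873] yaw_y 80.83 tilt [ 1.e-04  7.e-04 -1.e+00] F [ 0.1  0.5 -2. ] w 59.0 gf 9.1
dx 20.5 dy 326.9 dz -82.4 spin -2.6
time: 5.75
position: [0.5505, 0.1558, 0.1694]
tool_rot: [-0.184, -3.136, 0.002]
ft_force: [0.1, 0.1, -1.9]
grip_width: 0.681
grip_force: 9.1
t 5.75 p [0.5505 0.1558 0.1694] yaw_y 83.27 tilt [-5.0e-04 -1.1e-03 -1.0e+00] F [ 0.1  0.1 -1.9] w 59.3 gf 9.1
dx 1.1 dy 2.5 dz -0.7 spin -0.1
```

View pics/c4.png

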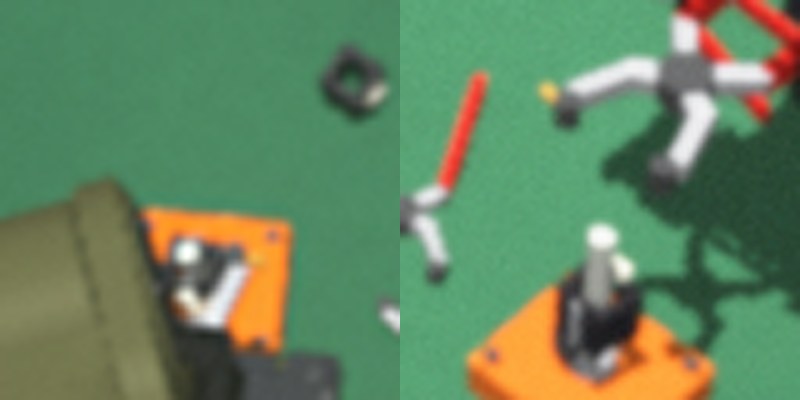

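The scene view has both pins (crop (567,110) and (664,172)) and the tube (600,260). The pins and the tube have the same radius, so I'll compare their visible side faces directly.

```bash
cat > pins.py <<'E'
from meas import *
import sys
tag,mid=sys.argv[1],float(sys.argv[2]); boxes={'L':(326,238,340,252),'R':(307,226,320,238),'tube':(315,254,325,272)}
if len(sys.argv)>3: sh=float(sys.argv[3])
a=dict(np.load(tag+'.npz')); C=cloud(a); hsv=cv2.cvtColor(a['frame'],cv2.COLOR_RGB2HSV); r={}
for k,(u0,v0,u1,v1) in boxes.items():
    P=C[v0:v1,u0:u1];H=hsv[v0:v1,u0:u1]
    if k=='tube': m=(P[...,2]>.09)&(P[...,2]<.114)&(H[...,1]<90)
    else: m=(P[...,2]>mid-.009)&(P[...,2]<mid+.004)&(H[...,2]<120)&(H[...,1]<110)
    r[k]=np.median(P[m],0); print(k,m.sum(),r[k],P[m].std(0))
th=np.radians(-6.6); X=np.array([np.cos(th),np.sin(th)]);Y=np.array([-X[1],X[0]])
for k in 'LR': d=(r[k]-r['tube'])[:2]; print(k,'rel tube in stand mm: x %.1f y %.1f'%(d@X*1e3,d@Y*1e3))
d=(r['L']-r['R'])[:2]; print('pin line angle',np.degrees(np.arctan2(d[1],d[0]))-90,'sep',np.linalg.norm(d)*1e3)
u,v=337.2,224.6
if len(sys.argv)<4: print('pivot',ray(a,u,v,mid+.008),pt(a,u,v))
E
python3 pins.py s4 .1742; python3 - <<'E'
import sys; sys.path.insert(0,'.')
from h import *
# base orientation again from both first frames: edge fit on convex hull
for t,rr in(('s1',(slice(245,310),slice(284,350))),('t1',(slice(175,215),slice(222,262)))):
    d=dict(np.load(t+'.npz'));P=cloud(d)[rr];H=cv2.cvtColor(d['frame'],cv2.COLOR_RGB2HSV)[rr]
    m=(H[...,0]>5)&(H[...,0]<20)&(H[...,1]>150)&(abs(P[...,2]-.026)<.006)
    # catch
    w=(H[...,1]<60)&(H[...,2]>150)&(P[...,2]<.1)&(P[...,2]>.04); print(t,'catch',w.sum(),P[w].mean(0))
E
```

```text
L 28 [0.6556 0.1737 0.1718] [0.0047 0.0036 0.0034]
R 17 [0.6501 0.1194 0.1726] [0.0019 0.0024 0.0034]
tube 37 [0.6624 0.1485 0.1032] [0.0022 0.0033 0.0069]
L rel tube in stand mm: x -9.6 y 24.2
R rel tube in stand mm: x -8.9 y -30.3
pin line angle -5.819765249511931 sep 54.574710014482434
pivot [0.6031 0.1506 0.1822] [0.6036 0.1509 0.1828]
s1 catch 13 [0.63763699 0.14593973 0.07742752]
t1 catch 15 [0.64867099 0.14844346 0.07810981]
```

```bash
python3 -m jog '[{"claw":59,"dx":-2,"dy":1,"dz":0,"spin":0},{"claw":59,"dx":-4,"dy":3,"dz":0,"spin":0},{"claw":59,"dx":-4,"dy":3,"dz":0,"spin":0},{"claw":59,"dx":-4,"dy":3,"dz":0,"spin":0},{"claw":59,"dx":-4,"dy":3,"dz":0,"spin":0}]'; python3 go.py; python3 -c "
from h import *
a=snap('scene','s5')"; python3 pins.py s5 .1742 x0 2>/dev/null || python3 pins.py s5 .1742 0
```

```text
time: 6.27
position: [0.5547, 0.1604, 0.1696]
tool_rot: [-0.181, -3.136, 0.0]
ft_force: [0.8, -0.7, -1.4]
grip_width: 0.68
grip_force: 9.1
t 6.27 p [0.5547 0.1604 0.1696] yaw_y 83.41 tilt [-0. -0. -1.] F [ 0.8 -0.7 -1.4] w 59.1 gf 9.1
L 23 [0.6607 0.1785 0.1712] [0.0049 0.0033 0.0026]
R 20 [0.6538 0.1235 0.1719] [0.0022 0.003  0.0034]
tube 37 [0.6623 0.1493 0.1026] [0.0024 0.0033 0.0066]
L rel tube in stand mm: x -5.0 y 28.8
R rel tube in stand mm: x -5.5 y -26.6
pin line angle -7.11730847132381 sep 55.45974095735448
```

```bash
python3 -m jog '[{"claw":59,"dx":0,"dy":0,"dz":15,"spin":0},{"claw":59,"dx":0,"dy":0,"dz":30,"spin":0},{"claw":59,"dx":0,"dy":0,"dz":45,"spin":0},{"claw":59,"dx":0,"dy":0,"dz":60,"spin":0},{"claw":59,"dx":0,"dy":0,"dz":68,"spin":0},{"claw":59,"dx":0,"dy":0,"dz":70,"spin":0},{"claw":59,"dx":0,"dy":0,"dz":70,"spin":0},{"claw":59,"dx":0,"dy":0,"dz":70,"spin":0}]'; python3 go.py; python3 - <<'E'
from h import *
a=snap('scene','s6')
cv2.imwrite('pics/c6.png',cv2.resize(a['frame'][230:300,285:355,::-1],(600,600),interpolation=cv2.INTER_CUBIC))
E
```

```text
time: 6.98
position: [0.5553, 0.1606, 0.1004]
tool_rot: [0.18, 3.135, 0.001]
ft_force: [0.1, 0.4, -1.2]
grip_width: 0.682
grip_force: 9.1
t 6.98 p [0.5553 0.1606 0.1004] yaw_y 83.41 tilt [ 1.2e-03  4.0e-04 -1.0e+00] F [ 0.1  0.4 -1.2] w 59.3 gf 9.1
```

View pics/c6.png

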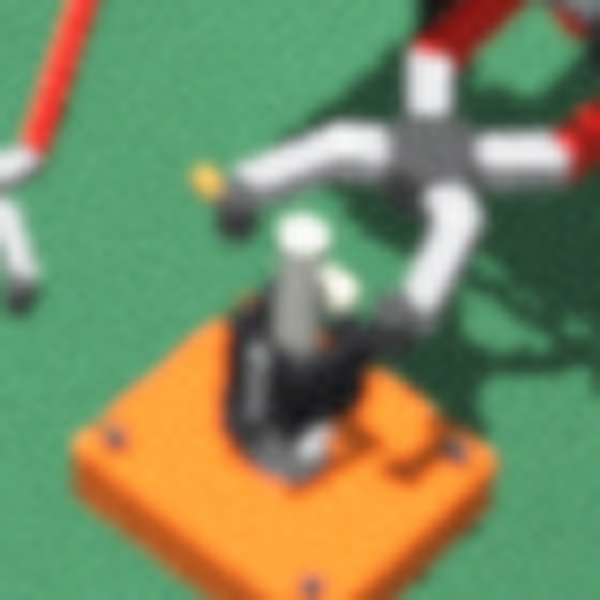

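The pins straddle the sleeve evenly: L at (395,320), R at (237,208), tube axis near (301,274), with the pin midpoint about 4 mm on the -x side. I'll go down to sleeve mid-height.

```bash
python3 -m jog '[{"claw":59,"dx":-1,"dy":0,"dz":5,"spin":0},{"claw":59,"dx":-1,"dy":0,"dz":10,"spin":0},{"claw":59,"dx":-1,"dy":0,"dz":15,"spin":0},{"claw":59,"dx":-1,"dy":0,"dz":18,"spin":0},{"claw":59,"dx":-1,"dy":0,"dz":18,"spin":0}]'; python3 -m jog '[{"claw":59,"dx":0,"dy":0,"dz":6,"spin":0},{"claw":59,"dx":0,"dy":0,"dz":12,"spin":0},{"claw":59,"dx":0,"dy":0,"dz":17,"spin":0},{"claw":59,"dx":0,"dy":0,"dz":17,"spin":0},{"claw":59,"dx":0,"dy":0,"dz":17,"spin":0}]'; python3 go.py
```

```text
time: 7.45
position: [0.555, 0.1601, 0.0805]
tool_rot: [-0.181, -3.135, 0.001]
ft_force: [-0.6, -0.0, -2.0]
grip_width: 0.679
grip_force: 9.1
time: 7.87
position: [0.5553, 0.1602, 0.064]
tool_rot: [-0.181, -3.135, 0.001]
ft_force: [-0.4, 1.2, -1.8]
grip_width: 0.682
grip_force: 9.1
t 7.87 p [0.5553 0.1602 0.064 ] yaw_y 83.41 tilt [-1.e-03 -4.e-04 -1.e+00] F [-0.4  1.2 -1.8] w 59.4 gf 9.1
```

```bash
for i in 1; do python3 -m jog '[{"claw":58,"dx":0,"dy":0,"dz":0,"spin":0},{"claw":57,"dx":0,"dy":0,"dz":0,"spin":0},{"claw":56,"dx":0,"dy":0,"dz":0,"spin":0},{"claw":55,"dx":0,"dy":0,"dz":0,"spin":0},{"claw":54,"dx":0,"dy":0,"dz":0,"spin":0},{"claw":54,"dx":0,"dy":0,"dz":0,"spin":0}]' 20;done; python3 -m jog '[{"claw":53,"dx":0,"dy":0,"dz":0,"spin":0},{"claw":52,"dx":0,"dy":0,"dz":0,"spin":0},{"claw":52,"dx":0,"dy":0,"dz":0,"spin":0},{"claw":52,"dx":0,"dy":0,"dz":0,"spin":0}]' 20;python3 go.py
```

```text
time: 8.37
position: [0.5558, 0.1604, 0.0648]
tool_rot: [0.181, 3.136, 0.0]
ft_force: [0.9, -0.1, -1.3]
grip_width: 0.632
grip_force: 10.4
time: 8.7
position: [0.5557, 0.1604, 0.0646]
tool_rot: [0.181, 3.136, 0.0]
ft_force: [0.2, 0.6, -1.4]
grip_width: 0.605
grip_force: 11.8
t 8.7 p [0.5557 0.1604 0.0646] yaw_y 83.4 tilt [ 0.e+00  1.e-04 -1.e+00] F [ 0.2  0.6 -1.4] w 52.6 gf 11.8
```

```bash
python3 -m jog '[{"claw":51,"dx":0,"dy":0,"dz":0,"spin":0},{"claw":51,"dx":0,"dy":0,"dz":0,"spin":0},{"claw":51,"dx":0,"dy":0,"dz":0,"spin":0}]' 20;python3 go.py; python3 -m jog '[{"claw":50,"dx":0,"dy":0,"dz":0,"spin":0},{"claw":50,"dx":0,"dy":0,"dz":0,"spin":0},{"claw":50,"dx":0,"dy":0,"dz":0,"spin":0}]' 20;python3 go.py;python3 -m jog '[{"claw":49,"dx":0,"dy":0,"dz":0,"spin":0},{"claw":49,"dx":0,"dy":0,"dz":0,"spin":0},{"claw":49,"dx":0,"dy":0,"dz":0,"spin":0}]' 20;python3 go.py
```

```text
time: 8.95
position: [0.5557, 0.1603, 0.0646]
tool_rot: [0.181, 3.136, 0.0]
ft_force: [-0.8, 0.3, -2.2]
grip_width: 0.591
grip_force: 12.5
t 8.95 p [0.5557 0.1603 0.0646] yaw_y 83.41 tilt [ 0.e+00  1.e-04 -1.e+00] F [-0.8  0.3 -2.2] w 51.4 gf 12.5
time: 9.2
position: [0.5557, 0.1604, 0.0646]
tool_rot: [0.181, 3.136, 0.0]
ft_force: [0.6, 0.2, -2.2]
grip_width: 0.579
grip_force: 13.3
t 9.2 p [0.5557 0.1604 0.0646] yaw_y 83.41 tilt [ 0.  0. -1.] F [ 0.6  0.2 -2.2] w 50.4 gf 13.3
time: 9.45
position: [0.5558, 0.1604, 0.0647]
tool_rot: [0.181, 3.136, 0.0]
ft_force: [-0.3, 0.7, -1.8]
grip_width: 0.569
grip_force: 13.9
t 9.45 p [0.5558 0.1604 0.0647] yaw_y 83.41 tilt [ 1.e-04  1.e-04 -1.e+00] F [-0.3  0.7 -1.8] w 49.5 gf 13.9
```

```bash
python3 -m jog '[{"claw":48,"dx":0,"dy":0,"dz":0,"spin":0},{"claw":48,"dx":0,"dy":0,"dz":0,"spin":0},{"claw":48,"dx":0,"dy":0,"dz":0,"spin":0},{"claw":48,"dx":0,"dy":0,"dz":0,"spin":0},{"claw":48,"dx":0,"dy":0,"dz":0,"spin":0}]' 20;python3 go.py; python3 -m jog '[{"claw":47,"dx":0,"dy":0,"dz":0,"spin":0},{"claw":47,"dx":0,"dy":0,"dz":0,"spin":0},{"claw":47,"dx":0,"dy":0,"dz":0,"spin":0},{"claw":47,"dx":0,"dy":0,"dz":0,"spin":0}]' 20;python3 go.py; python3 - <<'E'
from h import *
a=snap('scene','s7')
cv2.imwrite('pics/c7.png',cv2.resize(a['frame'][245:301,292:348,::-1],(600,600),interpolation=cv2.INTER_CUBIC))
E
```

```text
time: 9.87
position: [0.5557, 0.1606, 0.0647]
tool_rot: [0.18, 3.136, 0.0]
ft_force: [-0.0, 0.8, -1.6]
grip_width: 0.56
grip_force: 14.7
t 9.87 p [0.5557 0.1606 0.0647] yaw_y 83.42 tilt [ 1.e-04  2.e-04 -1.e+00] F [-0.   0.8 -1.6] w 48.7 gf 14.7
time: 10.2
position: [0.5557, 0.1608, 0.0647]
tool_rot: [-0.18, -3.136, -0.001]
ft_force: [-0.9, 0.6, -1.3]
grip_width: 0.545
grip_force: 15.8
t 10.2 p [0.5557 0.1608 0.0647] yaw_y 83.43 tilt [ 0.e+00  4.e-04 -1.e+00] F [-0.9  0.6 -1.3] w 47.4 gf 15.8
```

View pics/c7.png

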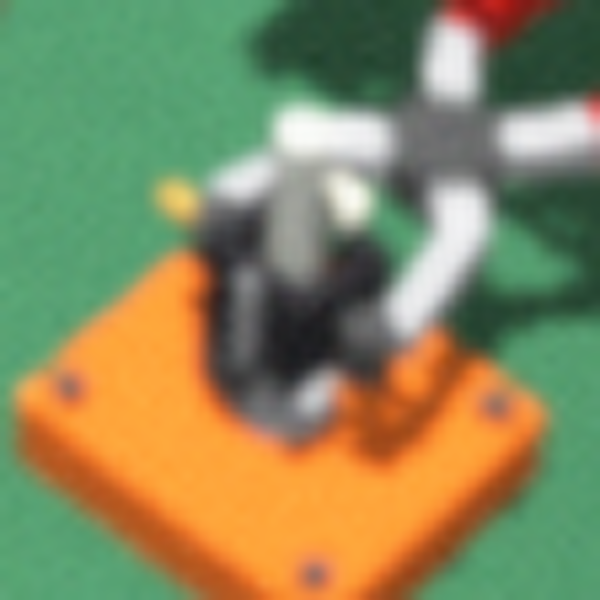

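Both pins now bear on the sleeve, L at (365,340) and R at (225,230), with almost no side force. I'll raise the grip in small steps.

```bash
python3 -m jog '[{"claw":46,"dx":0,"dy":0,"dz":0,"spin":0},{"claw":46,"dx":0,"dy":0,"dz":0,"spin":0},{"claw":46,"dx":0,"dy":0,"dz":0,"spin":0},{"claw":46,"dx":0,"dy":0,"dz":0,"spin":0}]' 22;python3 go.py; python3 -m jog '[{"claw":45,"dx":0,"dy":0,"dz":0,"spin":0},{"claw":45,"dx":0,"dy":0,"dz":0,"spin":0},{"claw":45,"dx":0,"dy":0,"dz":0,"spin":0},{"claw":45,"dx":0,"dy":0,"dz":0,"spin":0}]' 22;python3 go.py;
```

```text
time: 10.58
position: [0.5555, 0.1608, 0.0646]
tool_rot: [-0.18, -3.136, -0.001]
ft_force: [-0.9, 2.6, -2.3]
grip_width: 0.536
grip_force: 21.3
t 10.58 p [0.5555 0.1608 0.0646] yaw_y 83.44 tilt [-2.e-04  4.e-04 -1.e+00] F [-0.9  2.6 -2.3] w 46.6 gf 21.3
time: 10.92
position: [0.5555, 0.1608, 0.0646]
tool_rot: [-0.18, -3.136, -0.001]
ft_force: [-1.5, 3.2, -2.5]
grip_width: 0.53
grip_force: 22.2
t 10.92 p [0.5555 0.1608 0.0646] yaw_y 83.43 tilt [-4.e-04  4.e-04 -1.e+00] F [-1.5  3.2 -2.5] w 46.1 gf 22.2
```

```bash
python3 -m jog '[{"claw":44.5,"dx":0,"dy":0.5,"dz":0,"spin":0},{"claw":44.5,"dx":0,"dy":0.5,"dz":0,"spin":0},{"claw":44.5,"dx":0,"dy":0.5,"dz":0,"spin":0},{"claw":44.5,"dx":0,"dy":0.5,"dz":0,"spin":0}]' 24.5;python3 go.py; python3 -m jog '[{"claw":44,"dx":0,"dy":0,"dz":0,"spin":0},{"claw":44,"dx":0,"dy":0,"dz":0,"spin":0},{"claw":44,"dx":0,"dy":0,"dz":0,"spin":0},{"claw":44,"dx":0,"dy":0,"dz":0,"spin":0}]' 26;python3 go.py;
```

```text
time: 11.25
position: [0.5555, 0.1609, 0.0645]
tool_rot: [-0.18, -3.136, 0.0]
ft_force: [-3.1, 3.2, -1.0]
grip_width: 0.53
grip_force: 24.7
t 11.25 p [0.5555 0.1609 0.0645] yaw_y 83.41 tilt [-6.e-04  0.e+00 -1.e+00] F [-3.1  3.2 -1. ] w 46.1 gf 24.7
time: 11.58
position: [0.5554, 0.1609, 0.0645]
tool_rot: [-0.181, -3.136, 0.0]
ft_force: [-3.7, 3.9, -1.7]
grip_width: 0.525
grip_force: 26.2
t 11.58 p [0.5554 0.1609 0.0645] yaw_y 83.41 tilt [-7.e-04  0.e+00 -1.e+00] F [-3.7  3.9 -1.7] w 45.6 gf 26.2
```

```bash
python3 -m jog '[{"claw":43.5,"dx":0,"dy":0,"dz":0,"spin":0},{"claw":43.5,"dx":0,"dy":0,"dz":0,"spin":0},{"claw":43.5,"dx":0,"dy":0,"dz":0,"spin":0},{"claw":43.5,"dx":0,"dy":0,"dz":0,"spin":0}]' 27.5;python3 go.py; python3 -m jog '[{"claw":43,"dx":0,"dy":0,"dz":0,"spin":0},{"claw":43,"dx":0,"dy":0,"dz":0,"spin":0},{"claw":43,"dx":0,"dy":0,"dz":0,"spin":0},{"claw":43,"dx":0,"dy":0,"dz":0,"spin":0}]' 29;python3 go.py;
```

```text
time: 11.92
position: [0.5554, 0.1609, 0.0645]
tool_rot: [-0.18, -3.136, 0.0]
ft_force: [-3.3, 3.3, -2.0]
grip_width: 0.529
grip_force: 27.7
t 11.92 p [0.5554 0.1609 0.0645] yaw_y 83.42 tilt [-7.e-04  0.e+00 -1.e+00] F [-3.3  3.3 -2. ] w 46.0 gf 27.7
time: 12.25
position: [0.5554, 0.161, 0.0645]
tool_rot: [-0.18, -3.136, 0.0]
ft_force: [-4.2, 3.0, -2.4]
grip_width: 0.526
grip_force: 29.2
t 12.25 p [0.5554 0.161  0.0645] yaw_y 83.42 tilt [-8.e-04  0.e+00 -1.e+00] F [-4.2  3.  -2.4] w 45.8 gf 29.2
```

```bash
python3 -m jog '[{"claw":42.5,"dx":0,"dy":0,"dz":0,"spin":0},{"claw":42.5,"dx":0,"dy":0,"dz":0,"spin":0},{"claw":42.5,"dx":0,"dy":0,"dz":0,"spin":0},{"claw":42.5,"dx":0,"dy":0,"dz":0,"spin":0}]' 30;python3 go.py; python3 -m jog '[{"claw":42,"dx":0,"dy":0,"dz":0,"spin":0},{"claw":42,"dx":0,"dy":0,"dz":0,"spin":0},{"claw":42,"dx":0,"dy":0,"dz":0,"spin":0},{"claw":42,"dx":0,"dy":0,"dz":0,"spin":0}]' 31;python3 go.py;
```

```text
time: 12.58
position: [0.5554, 0.1609, 0.0645]
tool_rot: [-0.18, -3.136, 0.0]
ft_force: [-4.0, 2.8, -2.6]
grip_width: 0.522
grip_force: 30.2
t 12.58 p [0.5554 0.1609 0.0645] yaw_y 83.42 tilt [-8.e-04 -0.e+00 -1.e+00] F [-4.   2.8 -2.6] w 45.4 gf 30.2
time: 12.92
position: [0.5553, 0.1609, 0.0645]
tool_rot: [-0.18, -3.136, 0.0]
ft_force: [-3.6, 2.9, -1.9]
grip_width: 0.523
grip_force: 31.3
t 12.92 p [0.5553 0.1609 0.0645] yaw_y 83.42 tilt [-9.e-04 -1.e-04 -1.e+00] F [-3.6  2.9 -1.9] w 45.5 gf 31.3
```

```bash
python3 - <<'E'
from h import *
a=snap('scene','s8'); b=snap('top','t8'); s7=np.load('s7.npz'); t1=np.load('t1.npz'); s1=np.load('s1.npz')
def cr(d,u,v,w,h):
    im=cv2.resize(d['frame'][v:v+h,u:u+w,::-1],(400,300),interpolation=cv2.INTER_CUBIC); return cv2.convertScaleAbs(im,alpha=1.7)
cv2.imwrite('pics/c8.png',np.vstack([np.hstack([cr(s7,300,250,40,30),cr(a,300,250,40,30)]),np.hstack([cr(s1,300,250,40,30),cr(b,225,178,32,24)])]))
# differences s7 -> s8
C7=cloud(s7);C8=cloud(a)
th=np.radians(-6.6); X=np.array([np.cos(th),np.sin(th)]);Y=np.array([-X[1],X[0]])
for n,d in(('s1',s1),('s7',s7),('s8',a)):
    C=cloud(d)[250:285,300:340].reshape(-1,3); c=np.array([.6604,.1477]); r=np.c_[(C[:,:2]-c)@X,(C[:,:2]-c)@Y]*1e3
    for lo,hi in((.055,.062),(.048,.055)):
        m=(C[:,2]>lo)&(C[:,2]<hi)&(abs(r[:,0])<16)&(abs(r[:,1])<26)
        for x0 in(-14,-7,0,7):
            k=m&(r[:,0]>x0)&(r[:,0]<x0+7)
            if k.sum(): print(n,lo,x0,k.sum(),np.percentile(r[k,1],[50,90]).round(1))
E
```

```text
s1 0.055 -14 3 [15.9 17.6]
s1 0.055 -7 2 [15.7 16. ]
s1 0.055 0 5 [13.7 15.2]
s1 0.055 7 13 [-0.2 12.4]
s1 0.048 7 7 [-12.5  -8.8]
s7 0.055 0 3 [14.  14.7]
s7 0.055 7 13 [ 0.3 12.3]
s7 0.048 7 7 [-8.9 -6.1]
s8 0.055 0 2 [13.5 13.6]
s8 0.055 7 11 [ 3.3 12.6]
s8 0.048 7 9 [-10.1  -5.2]
```

View pics/c8.png

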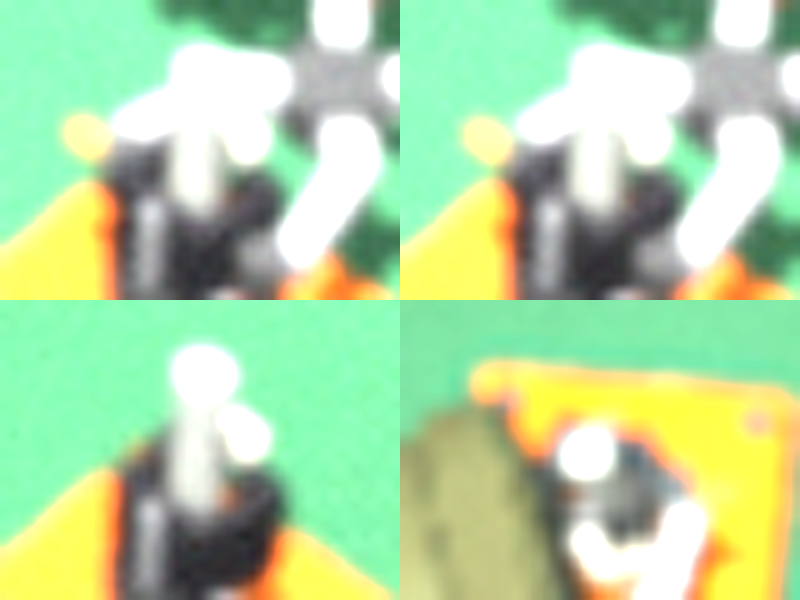

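Before the click: the left pin bears on the flap at (660,250) and a slight gap by the catch is still visible. I'll go on in 1 N steps.

```bash
python3 -m jog '[{"claw":42,"dx":0,"dy":0,"dz":0,"spin":0},{"claw":42,"dx":0,"dy":0,"dz":0,"spin":0},{"claw":42,"dx":0,"dy":0,"dz":0,"spin":0},{"claw":42,"dx":0,"dy":0,"dz":0,"spin":0}]' 32;python3 go.py; python3 -m jog '[{"claw":42,"dx":0,"dy":0,"dz":0,"spin":0},{"claw":42,"dx":0,"dy":0,"dz":0,"spin":0},{"claw":42,"dx":0,"dy":0,"dz":0,"spin":0},{"claw":42,"dx":0,"dy":0,"dz":0,"spin":0}]' 33;python3 go.py;python3 - <<'E'
from meas import *
b=dict(np.load('t8.npz'));a=dict(np.load('s8.npz'))
C=cloud(a);hsv=cv2.cvtColor(a['frame'],cv2.COLOR_RGB2HSV)
th=np.radians(-6.6); X=np.array([np.cos(th),np.sin(th)]);Y=np.array([-X[1],X[0]]);c=np.array([.6604,.1477])
# L pin (crop 262,250 ->u 326.5 v 275), R pin (crop 130,165 -> 313,266.5); pivot (335,83)->333.5,258.3
for n,u,v in(('L',326.3,275),('L2',326,276),('R',313,266),('piv',333.7,258)):
    p=pt(a,u,v); print(n,p,'stand',((p[:2]-c)@X*1e3).round(1),((p[:2]-c)@Y*1e3).round(1))
E
```

```text
time: 13.35
position: [0.5553, 0.1609, 0.0645]
tool_rot: [-0.18, -3.135, 0.0]
ft_force: [-4.0, 3.2, -1.6]
grip_width: 0.524
grip_force: 32.3
t 13.35 p [0.5553 0.1609 0.0645] yaw_y 83.42 tilt [-1.e-03 -1.e-04 -1.e+00] F [-4.   3.2 -1.6] w 45.6 gf 32.3
time: 13.68
position: [0.5552, 0.1609, 0.0644]
tool_rot: [-0.18, -3.135, 0.0]
ft_force: [-3.6, 3.5, -2.4]
grip_width: 0.522
grip_force: 33.3
t 13.68 p [0.5552 0.1609 0.0644] yaw_y 83.42 tilt [-1.1e-03 -1.0e-04 -1.0e+00] F [-3.6  3.5 -2.4] w 45.4 gf 33.3
L [0.6624 0.1697 0.0778] stand -0.5 22.1
L2 [0.664  0.1701 0.076 ] stand 1.0 22.6
R [0.6649 0.1341 0.0857] stand 6.0 -13.0
piv [0.6101 0.1558 0.078 ] stand -50.9 2.2
```

Squeezing swings the pins about 5 mm forward, to roughly x = +5, which is too near the hinge. I'll ease off, go back 8 mm, and squeeze again.

```bash
python3 -m jog '[{"claw":48,"dx":0,"dy":0,"dz":0,"spin":0},{"claw":51,"dx":0,"dy":0,"dz":0,"spin":0},{"claw":53,"dx":0,"dy":0,"dz":0,"spin":0},{"claw":53,"dx":0,"dy":0,"dz":0,"spin":0},{"claw":53,"dx":0,"dy":0,"dz":0,"spin":0}]' 20;python3 go.py; python3 -m jog '[{"claw":53,"dx":4,"dy":0,"dz":0,"spin":0},{"claw":53,"dx":8,"dy":0,"dz":0,"spin":0},{"claw":53,"dx":8,"dy":0,"dz":0,"spin":0},{"claw":53,"dx":8,"dy":0,"dz":0,"spin":0}]' 20;python3 go.py;python3 - <<'E'
from meas import *
a=snap('scene','s9')
C=cloud(a)[250:285,300:340].reshape(-1,3)
th=np.radians(-6.6); X=np.array([np.cos(th),np.sin(th)]);Y=np.array([-X[1],X[0]]);c=np.array([.6604,.1477])
for n,d in(('s1',np.load('s1.npz')),('s9',a)):
  P=cloud(d)[245:290,300:345];H=cv2.cvtColor(d['frame'],cv2.COLOR_RGB2HSV)[245:290,300:345]
  r=np.stack([(P[...,:2]-c)@X,(P[...,:2]-c)@Y],-1)*1e3
  m=(P[...,2]>.08)&(P[...,2]<.089)&(H[...,2]<90)&(abs(r[...,0])<20)&(abs(r[...,1])<21)
  for x0 in(-16,-12,-8,-4,0,4,8,12):
    k=m&(r[...,0]>=x0)&(r[...,0]<x0+4)
    if k.sum():print(n,x0,k.sum(),r[k][:,1].min().round(1),r[k][:,1].max().round(1))
E
```

```text
time: 14.1
position: [0.5565, 0.1598, 0.0649]
tool_rot: [0.183, 3.135, -0.001]
ft_force: [0.7, 0.0, -1.5]
grip_width: 0.608
grip_force: 11.5
t 14.1 p [0.5565 0.1598 0.0649] yaw_y 83.32 tilt [ 1.1e-03 -6.0e-04 -1.0e+00] F [ 0.7  0.  -1.5] w 52.9 gf 11.5
time: 14.43
position: [0.5475, 0.1619, 0.0646]
tool_rot: [-0.18, -3.136, -0.0]
ft_force: [-0.0, 0.2, -1.7]
grip_width: 0.616
grip_force: 11.4
t 14.43 p [0.5475 0.1619 0.0646] yaw_y 83.43 tilt [-0.e+00  1.e-04 -1.e+00] F [-0.   0.2 -1.7] w 53.6 gf 11.4
s1 -16 3 7.8 16.7
s1 -12 8 4.0 16.3
s1 -8 6 10.9 18.0
s1 -4 6 -13.8 16.5
s1 0 9 -14.1 15.6
s1 4 10 -12.0 16.0
s1 8 18 -12.5 13.8
s1 12 11 -10.3 12.7
s9 -16 1 13.6 13.6
s9 -12 10 3.6 17.0
s9 -8 6 10.9 16.4
s9 -4 8 -16.1 16.0
s9 0 10 -12.6 15.7
s9 4 10 -14.2 14.1
s9 8 14 -12.9 13.6
s9 12 11 -9.5 12.4
```

```bash
python3 -m jog '[{"claw":52,"dx":0,"dy":0,"dz":0,"spin":0},{"claw":51,"dx":0,"dy":0,"dz":0,"spin":0},{"claw":50,"dx":0,"dy":0,"dz":0,"spin":0},{"claw":49,"dx":0,"dy":0,"dz":0,"spin":0},{"claw":48,"dx":0,"dy":0,"dz":0,"spin":0},{"claw":48,"dx":0,"dy":0,"dz":0,"spin":0},{"claw":48,"dx":0,"dy":0,"dz":0,"spin":0}]' 20;python3 go.py; python3 -m jog '[{"claw":47,"dx":0,"dy":0,"dz":0,"spin":0},{"claw":47,"dx":0,"dy":0,"dz":0,"spin":0},{"claw":46,"dx":0,"dy":0,"dz":0,"spin":0},{"claw":46,"dx":0,"dy":0,"dz":0,"spin":0}]' 22;python3 go.py;python3 -m jog '[{"claw":45,"dx":0,"dy":0,"dz":0,"spin":0},{"claw":45,"dx":0,"dy":0,"dz":0,"spin":0},{"claw":45,"dx":0,"dy":0,"dz":0,"spin":0},{"claw":45,"dx":0,"dy":0,"dz":0,"spin":0}]' 24;python3 go.py
```

```text
time: 15.07
position: [0.5477, 0.1626, 0.0647]
tool_rot: [-0.179, -3.136, -0.001]
ft_force: [-1.2, 2.0, -1.2]
grip_width: 0.561
grip_force: 18.2
t 15.07 p [0.5477 0.1626 0.0647] yaw_y 83.46 tilt [-1.e-04  7.e-04 -1.e+00] F [-1.2  2.  -1.2] w 48.8 gf 18.2
time: 15.4
position: [0.5474, 0.1624, 0.0645]
tool_rot: [-0.179, -3.136, -0.001]
ft_force: [-1.3, 3.7, -0.2]
grip_width: 0.552
grip_force: 22.1
t 15.4 p [0.5474 0.1624 0.0645] yaw_y 83.46 tilt [-7.e-04  5.e-04 -1.e+00] F [-1.3  3.7 -0.2] w 48.0 gf 22.1
time: 15.73
position: [0.5472, 0.1622, 0.0644]
tool_rot: [-0.18, -3.135, -0.0]
ft_force: [-3.0, 4.5, -1.9]
grip_width: 0.544
grip_force: 24.2
t 15.73 p [0.5472 0.1622 0.0644] yaw_y 83.43 tilt [-1.1e-03  3.0e-04 -1.0e+00] F [-3.   4.5 -1.9] w 47.4 gf 24.2
```

```bash
python3 -m jog '[{"claw":44,"dx":0,"dy":0,"dz":0,"spin":0},{"claw":44,"dx":0,"dy":0,"dz":0,"spin":0},{"claw":44,"dx":0,"dy":0,"dz":0,"spin":0},{"claw":44,"dx":0,"dy":0,"dz":0,"spin":0}]' 25.5;python3 go.py; python3 -m jog '[{"claw":43,"dx":0,"dy":0,"dz":0,"spin":0},{"claw":43,"dx":0,"dy":0,"dz":0,"spin":0},{"claw":43,"dx":0,"dy":0,"dz":0,"spin":0},{"claw":43,"dx":0,"dy":0,"dz":0,"spin":0}]' 27;python3 go.py
```

```text
time: 16.07
position: [0.5471, 0.162, 0.0644]
tool_rot: [-0.18, -3.135, -0.0]
ft_force: [-3.7, 3.9, -1.1]
grip_width: 0.54
grip_force: 25.7
t 16.07 p [0.5471 0.162  0.0644] yaw_y 83.43 tilt [-1.5e-03  1.0e-04 -1.0e+00] F [-3.7  3.9 -1.1] w 47.0 gf 25.7
time: 16.4
position: [0.5482, 0.1606, 0.0647]
tool_rot: [0.183, 3.136, -0.001]
ft_force: [-1.7, 0.3, -2.5]
grip_width: 0.502
grip_force: 20.6
t 16.4 p [0.5482 0.1606 0.0647] yaw_y 83.32 tilt [ 5.e-04 -9.e-04 -1.e+00] F [-1.7  0.3 -2.5] w 43.6 gf 20.6
```

```bash
python3 -m jog '[{"claw":43,"dx":0,"dy":0,"dz":0,"spin":0},{"claw":43,"dx":0,"dy":0,"dz":0,"spin":0},{"claw":43,"dx":0,"dy":0,"dz":0,"spin":0},{"claw":43,"dx":0,"dy":0,"dz":0,"spin":0}]' 28;python3 go.py; python3 -m jog '[{"claw":43,"dx":0,"dy":0,"dz":0,"spin":0},{"claw":43,"dx":0,"dy":0,"dz":0,"spin":0},{"claw":43,"dx":0,"dy":0,"dz":0,"spin":0},{"claw":43,"dx":0,"dy":0,"dz":0,"spin":0}]' 29;python3 go.py
```

```text
time: 16.73
position: [0.5482, 0.1609, 0.0647]
tool_rot: [0.182, 3.136, -0.001]
ft_force: [-0.7, -1.4, -1.7]
grip_width: 0.502
grip_force: 21.6
t 16.73 p [0.5482 0.1609 0.0647] yaw_y 83.35 tilt [ 5.e-04 -7.e-04 -1.e+00] F [-0.7 -1.4 -1.7] w 43.7 gf 21.6
time: 17.07
position: [0.5482, 0.1611, 0.0647]
tool_rot: [0.182, 3.136, -0.001]
ft_force: [0.8, -2.6, -2.7]
grip_width: 0.497
grip_force: 21.3
t 17.07 p [0.5482 0.1611 0.0647] yaw_y 83.36 tilt [ 7.e-04 -5.e-04 -1.e+00] F [ 0.8 -2.6 -2.7] w 43.3 gf 21.3
```

The click came at 27 N: the width jumped from 47.0 to 43.6 mm and the force dropped. I'll open, lift off and check the sleeve.

```bash
python3 -m jog '[{"claw":46,"dx":0,"dy":0,"dz":0,"spin":0},{"claw":49,"dx":0,"dy":0,"dz":0,"spin":0},{"claw":52,"dx":0,"dy":0,"dz":0,"spin":0},{"claw":55,"dx":0,"dy":0,"dz":0,"spin":0},{"claw":58,"dx":0,"dy":0,"dz":0,"spin":0},{"claw":59,"dx":0,"dy":0,"dz":0,"spin":0},{"claw":59,"dx":0,"dy":0,"dz":0,"spin":0}]' 20;python3 go.py; python3 -m jog '[{"claw":59,"dx":0,"dy":0,"dz":-4,"spin":0},{"claw":59,"dx":0,"dy":0,"dz":-10,"spin":0},{"claw":59,"dx":0,"dy":0,"dz":-20,"spin":0},{"claw":59,"dx":0,"dy":0,"dz":-35,"spin":0},{"claw":59,"dx":0,"dy":0,"dz":-55,"spin":0},{"claw":59,"dx":0,"dy":0,"dz":-75,"spin":0},{"claw":59,"dx":0,"dy":0,"dz":-95,"spin":0},{"claw":59,"dx":0,"dy":0,"dz":-105,"spin":0},{"claw":59,"dx":0,"dy":0,"dz":-105,"spin":0},{"claw":59,"dx":0,"dy":0,"dz":-105,"spin":0}]';python3 go.py .5178 -.1675 .17 80.83 .5178 -.1675 .0873 80.83
```

```text
time: 17.65
position: [0.5478, 0.1621, 0.0647]
tool_rot: [0.18, 3.136, 0.0]
ft_force: [0.9, -0.9, -2.2]
grip_width: 0.669
grip_force: 9.2
t 17.65 p [0.5478 0.1621 0.0647] yaw_y 83.43 tilt [ 1.e-04  3.e-04 -1.e+00] F [ 0.9 -0.9 -2.2] w 58.2 gf 9.2
time: 18.48
position: [0.5481, 0.1618, 0.1702]
tool_rot: [0.181, 3.135, 0.001]
ft_force: [0.1, -0.3, -3.0]
grip_width: 0.682
grip_force: 9.1
t 18.48 p [0.5481 0.1618 0.1702] yaw_y 83.41 tilt [ 1.2e-03  6.0e-04 -1.0e+00] F [ 0.1 -0.3 -3. ] w 59.3 gf 9.1
dx -7.7 dy -330.6 dz -0.1 spin 2.6
dx -7.6 dy -330.7 dz 82.6 spin 2.6
```

```bash
python3 -c "
from h import *
snap('scene','s10')"; python3 -m jog '[{"claw":59,"dx":0,"dy":-10,"dz":0,"spin":0},{"claw":59,"dx":-1,"dy":-30,"dz":0,"spin":0.5},{"claw":59,"dx":-2,"dy":-60,"dz":0,"spin":1},{"claw":59,"dx":-3,"dy":-93,"dz":0,"spin":1.5},{"claw":59,"dx":-4,"dy":-126,"dz":0,"spin":2},{"claw":59,"dx":-5,"dy":-159,"dz":0,"spin":2.6},{"claw":59,"dx":-6,"dy":-192,"dz":0,"spin":2.6},{"claw":59,"dx":-7,"dy":-224,"dz":0,"spin":2.6},{"claw":59,"dx":-8,"dy":-256,"dz":0,"spin":2.6},{"claw":59,"dx":-8,"dy":-285,"dz":0,"spin":2.6},{"claw":59,"dx":-8,"dy":-308,"dz":10,"spin":2.6},{"claw":59,"dx":-8,"dy":-324,"dz":30,"spin":2.6},{"claw":59,"dx":-8,"dy":-330,"dz":52,"spin":2.6},{"claw":59,"dx":-8,"dy":-330,"dz":70,"spin":2.6},{"claw":59,"dx":-8,"dy":-330,"dz":80,"spin":2.6},{"claw":59,"dx":-8,"dy":-330,"dz":82,"spin":2.6},{"claw":59,"dx":-8,"dy":-330,"dz":82,"spin":2.6},{"claw":59,"dx":-8,"dy":-330,"dz":82,"spin":2.6}]'; python3 go.py .5178 -.1682 .0282 80.83; python3 - <<'E'
from meas import *
a=snap('scene','s11'); s3=np.load('s3.npz'); s10=np.load('s10.npz'); s1=np.load('s1.npz')
def cr(d,u,v,w,h):return cv2.resize(d['frame'][v:v+h,u:u+w,::-1],(400,300),interpolation=cv2.INTER_CUBIC)
cv2.imwrite('pics/c11.png',np.vstack([np.hstack([cr(s3,205,165,80,60),cr(a,205,165,80,60)]),np.hstack([cr(s1,300,250,40,30),cr(s10,300,250,40,30)])]))
# image shift of the held head between s3 and s11
g=lambda d:cv2.cvtColor(d['frame'],cv2.COLOR_RGB2GRAY)
for nm,(u0,v0,u1,v1) in {'piv':(232,180,248,195),'R':(214,182,228,196),'L':(228,194,240,206)}.items():
    t=g(s3)[v0:v1,u0:u1]; r=cv2.matchTemplate(g(a)[v0-8:v1+8,u0-8:u1+8],t,cv2.TM_CCOEFF_NORMED); _,mx,_,l=cv2.minMaxLoc(r); print(nm,mx,l[0]-8,l[1]-8)
for u,v in((240,187.4),):print(pt(a,u,v))
E
```

```text
time: 20.03
position: [0.5183, -0.1673, 0.0884]
tool_rot: [0.252, 3.13, -0.0]
ft_force: [0.1, -0.1, -1.7]
grip_width: 0.68
grip_force: 9.1
t 20.03 p [ 0.5183 -0.1673  0.0884] yaw_y 80.81 tilt [ 1.e-03 -2.e-04 -1.e+00] F [ 0.1 -0.1 -1.7] w 59.2 gf 9.1
dx 0.4 dy -1.0 dz 60.2 spin -0.0
piv 0.9856703877449036 0 0
R 0.9915196895599365 0 0
L 0.9928051829338074 0 0
[ 0.572  -0.1742  0.0997]
```

View pics/c11.png

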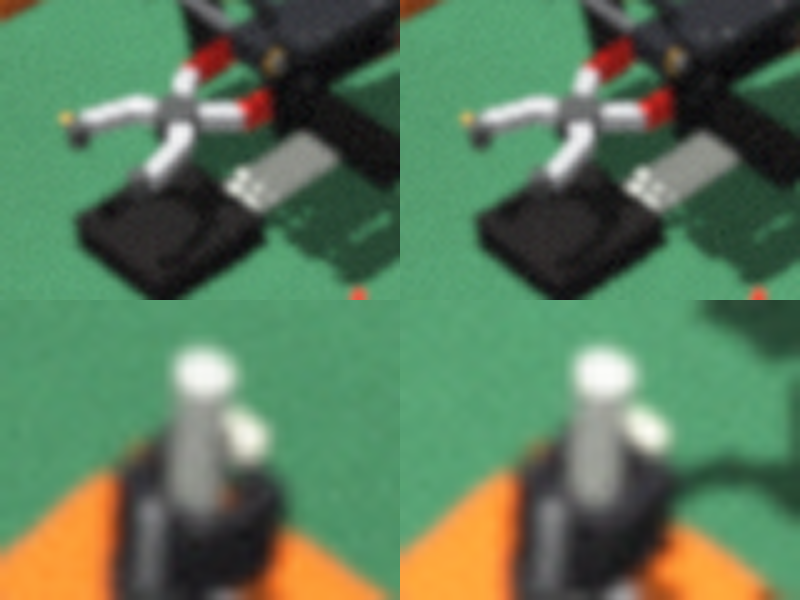

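The sleeve is shut: the gap at (230,495) is gone in the right-hand crop and the flap sits closer in. The pliers hang exactly as they did after lifting, with zero pixel shift. I'll lower them the way they came up and release gently.

```bash
python3 -m jog '[{"claw":59,"dx":0,"dy":-0.5,"dz":15,"spin":0},{"claw":59,"dx":0,"dy":-0.5,"dz":32,"spin":0},{"claw":59,"dx":0,"dy":-0.5,"dz":46,"spin":0},{"claw":59,"dx":0,"dy":-0.5,"dz":53,"spin":0},{"claw":59,"dx":0,"dy":-0.5,"dz":57,"spin":0},{"claw":59,"dx":0,"dy":-0.5,"dz":58.5,"spin":0},{"claw":59,"dx":0,"dy":-0.5,"dz":59,"spin":0},{"claw":59,"dx":0,"dy":-0.5,"dz":59,"spin":0},{"claw":59,"dx":0,"dy":-0.5,"dz":59,"spin":0}]'; python3 go.py
```

```text
time: 20.83
position: [0.5185, -0.1676, 0.0294]
tool_rot: [0.252, 3.13, 0.0]
ft_force: [-0.7, 0.5, -1.7]
grip_width: 0.68
grip_force: 9.1
t 20.83 p [ 0.5185 -0.1676  0.0294] yaw_y 80.81 tilt [ 1.6e-03 -1.0e-04 -1.0e+00] F [-0.7  0.5 -1.7] w 59.1 gf 9.1
```

Still hanging; about 1 mm or more to go.

```bash
python3 -m jog '[{"claw":59,"dx":0,"dy":0,"dz":0.7,"spin":0},{"claw":59,"dx":0,"dy":0,"dz":1.4,"spin":0},{"claw":59,"dx":0,"dy":0,"dz":1.4,"spin":0},{"claw":59,"dx":0,"dy":0,"dz":1.4,"spin":0}]'; python3 go.py
```

```text
time: 21.17
position: [0.5185, -0.1675, 0.0282]
tool_rot: [0.251, 3.13, 0.0]
ft_force: [-1.0, 1.3, 5.2]
grip_width: 0.678
grip_force: 9.5
t 21.17 p [ 0.5185 -0.1675  0.0282] yaw_y 80.82 tilt [ 1.3e-03  1.0e-04 -1.0e+00] F [-1.   1.3  5.2] w 59.0 gf 9.5
```

Now resting on the rest. I'll open slowly and retreat.

```bash
python3 -m jog '[{"claw":60,"dx":0,"dy":0,"dz":0,"spin":0},{"claw":61,"dx":0,"dy":0,"dz":0,"spin":0},{"claw":62,"dx":0,"dy":0,"dz":0,"spin":0},{"claw":63,"dx":0,"dy":0,"dz":0,"spin":0},{"claw":65,"dx":0,"dy":0,"dz":0,"spin":0},{"claw":70,"dx":0,"dy":0,"dz":0,"spin":0},{"claw":80,"dx":0,"dy":0,"dz":0,"spin":0},{"claw":87,"dx":0,"dy":0,"dz":0,"spin":0},{"claw":87,"dx":0,"dy":0,"dz":0,"spin":0},{"claw":87,"dx":0,"dy":0,"dz":0,"spin":0},{"claw":87,"dx":0,"dy":0,"dz":0,"spin":0}]'; python3 go.py; python3 -m jog '[{"claw":87,"dx":0,"dy":0,"dz":-8,"spin":0},{"claw":87,"dx":0,"dy":0,"dz":-25,"spin":0},{"claw":87,"dx":0,"dy":0,"dz":-50,"spin":0},{"claw":87,"dx":0,"dy":0,"dz":-85,"spin":0},{"claw":87,"dx":0,"dy":0,"dz":-120,"spin":0},{"claw":87,"dx":0,"dy":0,"dz":-150,"spin":0},{"claw":87,"dx":0,"dy":30,"dz":-170,"spin":0},{"claw":87,"dx":0,"dy":70,"dz":-170,"spin":0},{"claw":87,"dx":0,"dy":110,"dz":-170,"spin":0},{"claw":87,"dx":0,"dy":150,"dz":-170,"spin":0},{"claw":87,"dx":0,"dy":185,"dz":-170,"spin":0},{"claw":87,"dx":0,"dy":215,"dz":-170,"spin":0},{"claw":87,"dx":0,"dy":240,"dz":-170,"spin":0},{"claw":87,"dx":0,"dy":250,"dz":-170,"spin":0},{"claw":87,"dx":0,"dy":250,"dz":-170,"spin":0},{"claw":87,"dx":0,"dy":250,"dz":-170,"spin":0}]'; python3 - <<'E'
from meas import *
a=snap('scene','s12');s1=np.load('s1.npz')
for n,d in(('before',s1),('after',a)): print(n); redlines(dict(d),(205,165,300,230))
g=lambda d:cv2.cvtColor(d['frame'],cv2.COLOR_RGB2GRAY)
df=cv2.absdiff(g(a),g(s1)); 
for nm,(u0,v0,u1,v1) in {'rest':(215,170,295,225),'stand':(290,250,345,310),'spares':(215,268,270,312),'tape':(388,315,428,355),'cup':(148,148,182,190),'jig':(190,145,228,170),'pl2':(320,190,372,235),'pl3':(262,220,302,268),'driver':(448,240,490,305)}.items():
    r=df[v0:v1,u0:u1]; print(nm,'changed px',int((r>35).sum()))
E
```

```text
time: 22.08
position: [0.5176, -0.1675, 0.027]
tool_rot: [-0.252, -3.131, -0.0]
ft_force: [-0.0, 0.2, -0.1]
grip_width: 0.989
grip_force: 0.0
t 22.08 p [ 0.5176 -0.1675  0.027 ] yaw_y 80.8 tilt [-4.e-04  0.e+00 -1.e+00] F [-0.   0.2 -0.1] w 86.1 gf 0.0
time: 23.42
position: [0.5577, 0.078, 0.1974]
tool_rot: [0.252, 3.131, -0.002]
ft_force: [-0.5, -0.2, -0.4]
grip_width: 0.998
grip_force: 0.0
before
comp [255 187  31  18 152] c [ 0.4927 -0.1299] ang -13.372778318908765 t -0.05166459931191719 0.057945842698254486 z med/p90 0.03797139086757889 0.04280885467904848
comp [244 176  26  19 128] c [ 0.4818 -0.1914] ang -3.7274490671014813 t -0.05080223797355583 0.05395486007891964 z med/p90 0.03938884238130147 0.0432476110362645
after
comp [256 188  30  18 153] c [ 0.4934 -0.1268] ang -13.470134289887518 t -0.04880825181034373 0.06040407645904227 z med/p90 0.037379626139989575 0.04270141877726188
comp [244 176  26  19 130] c [ 0.4824 -0.1887] ang -3.7478897989585445 t -0.05123151921910093 0.05352622918611776 z med/p90 0.03862135558746116 0.04312565815510043
rest changed px 134
stand changed px 212
spares changed px 0
tape changed px 0
cup changed px 0
jig changed px 0
pl2 changed px 1649
pl3 changed px 24
driver changed px 0
```

```bash
python3 -c "
from bench import *
print(close_job())"
```

```text
the job is handed in; nothing more can be done
None
```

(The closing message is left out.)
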